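Load vial trays on a bench shaker and clamp them with its splined lever

TASK

Load the shaker for the next run: its hold-down jaws stand shut or nearly so, so first put the loose clamp lever on the splined shaft, turned so that the splines match and pushed fully home, and swing it anticlockwise until the jaws are fully open. Then stack all the vial trays on the tray seat, each one registered on the corner dowels of what is below it, swing the lever back until the jaws are fully shut over the bottom tray, and let go, leaving the lever on its shaft. Leave the timer and the small amber bottle where they are.

Things in the scene. Friction and masses are not known exactly. Their poses are not given: they have to be found in the camera images.
- shaker: bench shaker, white housing, aluminium bed plate 180 mm deep (x) x 344 wide (y), bed top 58 mm above the bench; fixed. Origin: on the bench under its middle; x points away from its front panel, y to the left seen from the front. Tray seat at y -72 mm, clamp shaft at y +108. A dark steel jaw, 36 mm wide, 18.5 high, stands at each y end of the seat
- seat0 (a point): tray seat: point on the bed top where the origin of the lowest tray comes to lie, midway between four round-topped dowels (8 mm diameter, 8.5 high, at x +-25.5, y +-43.5 mm) that enter the tray's cut-away corners; y axis: long axis of a seated tray; a tray fits either way round (half turn)
- seat1 (a point): 38 mm above seat0: where the origin of the second tray of the stack lies
- seat2 (a point): 76 mm above seat0: where the origin of the third tray of the stack lies
- seat3 (a point): 114 mm above seat0: where the origin of the fourth tray of the stack lies
- shaft_seat (a point): on the axis of the upright clamp shaft, on its collar (48 mm diameter), 70 mm above the bench: the lever's origin lies here when fully home. Turns with the shaft; splines along its +-x, +-y. Core 20 mm diameter, four splines 8 mm wide, 30 mm across, up to 24 mm above this point; above that a round nose 35 mm high in all, tapering from 18 to 10 mm diameter
- clamp_shaft (a joint): angle of the clamp shaft, rad, anticlockwise from above: 0 = jaws fully shut (end stop; lips reach 5 mm over the bottom tray's toes, lip underside 13 mm above the bed), 1.2 = fully open (end stop; lips 13 mm clear of the toes). Stays where left; friction about 0.15 N m; each jaw moves 15 mm per rad
- lever: clamp lever, aluminium, 0.22 kg: square hub (rounded corners) 44 x 44 x 34 mm high with a through-hole like the shaft's splined section, 1.2 mm wider all round (fits in 4 positions, 0.1 rad play each way), splines along +-x, +-y; arm 16 wide, 14.5-23.5 mm up, along +x to a black upright knob (19 mm diameter, 88 mm out, top 56 mm up). Origin: hub axis at underside. Starts flat on the bench
- tray_a: vial tray, grey, white-capped vials fixed in it, 0.2-0.4 kg; all alike, may be absent. Origin: centre of underside. Body 64 (x) x 100 (y) mm, 10-26 mm up: grip it across x; caps to 34.5. Below it a 10 mm foot, corners cut away beyond x 20.2, y 38.2, and toes 40 wide, 8 high to y +-58. Trays stack at 38 pitch; dowels at x +-25.5, y +-43.5 reach 46.5 and enter the cut corners above, 1.25 mm play
- tray_b: vial tray, grey, white-capped vials fixed in it, 0.2-0.4 kg; all alike, may be absent. Origin: centre of underside. Body 64 (x) x 100 (y) mm, 10-26 mm up: grip it across x; caps to 34.5. Below it a 10 mm foot, corners cut away beyond x 20.2, y 38.2, and toes 40 wide, 8 high to y +-58. Trays stack at 38 pitch; dowels at x +-25.5, y +-43.5 reach 46.5 and enter the cut corners above, 1.25 mm play
- tray_c: vial tray, grey, white-capped vials fixed in it, 0.2-0.4 kg; all alike, may be absent. Origin: centre of underside. Body 64 (x) x 100 (y) mm, 10-26 mm up: grip it across x; caps to 34.5. Below it a 10 mm foot, corners cut away beyond x 20.2, y 38.2, and toes 40 wide, 8 high to y +-58. Trays stack at 38 pitch; dowels at x +-25.5, y +-43.5 reach 46.5 and enter the cut corners above, 1.25 mm play
- tray_d: vial tray, grey, white-capped vials fixed in it, 0.2-0.4 kg; all alike, may be absent. Origin: centre of underside. Body 64 (x) x 100 (y) mm, 10-26 mm up: grip it across x; caps to 34.5. Below it a 10 mm foot, corners cut away beyond x 20.2, y 38.2, and toes 40 wide, 8 high to y +-58. Trays stack at 38 pitch; dowels at x +-25.5, y +-43.5 reach 46.5 and enter the cut corners above, 1.25 mm play
- timer: small white kitchen-type timer, 62x64x20 mm, a bystander; origin at its underside
- bottle_small: small amber bottle with a white cap, 41 mm diameter, 78 mm high, a bystander; origin at its underside

How it is judged:
On the way, in this order (a step that is already met when the one before it is completed fails the run):
1. the lever is fully home on the splined shaft (distance between lever and shaft_seat below 0.005 m and angle between lever's own z axis and vertical below 0.08 rad), for 0.2 s.
2. with the lever on the shaft, the jaws are fully open (shaft above 1.1 rad) (all of step 1 and value of joint clamp_shaft above 1.1 rad), for 0.2 s.
3. all trays are stacked and registered on the seat ((distance between tray_a and seat0 below 0.005 m or distance between tray_a and seat1 below 0.005 m or distance between tray_a and seat2 below 0.005 m or distance between tray_a and seat3 below 0.005 m) and angle between the y axis of each of tray_a, tray_b, tray_c, tray_d and the y axis of seat0, either way round below 0.07 rad and angle between each of tray_a, tray_b, tray_c, tray_d's own z axis and vertical below 0.06 rad and (distance between tray_b and seat0 below 0.005 m or distance between tray_b and seat1 below 0.005 m or distance between tray_b and seat2 below 0.005 m or distance between tray_b and seat3 below 0.005 m) and (distance between tray_c and seat0 below 0.005 m or distance between tray_c and seat1 below 0.005 m or distance between tray_c and seat2 below 0.005 m or distance between tray_c and seat3 below 0.005 m) and (distance between tray_d and seat0 below 0.005 m or distance between tray_d and seat1 below 0.005 m or distance between tray_d and seat2 below 0.005 m or distance between tray_d and seat3 below 0.005 m)), for 0.3 s.
4. the jaws are shut over the bottom tray with the lever (shaft below 0.1 rad), the trays still stacked (all of step 1 and all of step 3 and value of joint clamp_shaft below 0.1 rad), for 0.2 s.
At the end, for the whole second after the job is handed in: Every tray is stacked on the seat (origin within 5 mm of a seat level, long axis within 0.07 rad, tilt below 0.06 rad), jaws shut (shaft below 0.1 rad), lever home on the shaft (origin within 5 mm of shaft_seat, tilt below 0.08 rad), all at rest (all of step 4 and linear speed of each of tray_a, tray_b, tray_c, tray_d, lever below 0.02 m/s); the robot touches nothing.
It fails at once if the timer or the small bottle is pushed more than 40 mm aside (distance of any of timer, bottle_small from where it was at the start of the episode above 0.04 m).
Of tray_a, tray_b, tray_c, tray_d only 3 to 4 are there at a start; the rules pass over those that are not, and their reading is None.
At some moment in a run one of tray_a, tray_b, tray_c, tray_d, lever may be knocked a few centimetres aside while the robot is not near it.
Once in a run the grip may slacken for a moment while it holds something.
It also fails if it takes over 210 s, if anything falls off the work surface, if the arm or the gripper's body presses on something with over 40 N, if the wrist force passes 120 N, or if a joint passes its speed limit or range.

ROBOT

A 7-joint arm with a two-finger parallel gripper is mounted at the origin on a cart in front of the work surface, level with it; the furniture and walls round the work are solid. World frame = base frame: x ahead of the robot, y to its left, z up, the work surface at z = 0. Lengths are in m, angles in rad, forces in N, time in s.
With the tool pointing down it reaches from about 0.425 to 0.95 m from the base axis. Payload 4.7 kg.
Tool frame: the origin (TCP) lies on the centre line of the jaws, within the pads' length; the fingertips stand robot.nose_length ahead of it and the grasp point (between the pads) lies 8 mm behind it (robot.nose_length is the distance from the TCP to the fingertips, in m); z points along the fingers, y is the line along which they close (so a half turn about z gives the same grasp; the last joint's range is limited). The gripper opens to 85 mm and grips with 20 to 120 N. Pads are 22 mm wide; open, the fingers measure 114 mm over their backs; the gripper's body (76 mm by 85 mm) begins 54 mm behind the grasp point. The pads swing forward as they close: fully open they stand 13 mm farther back than shut.
Start: joints at [-1.252, 0.469, -0.049, 1.532, 0.024, 1.141, -0.082], TCP at [0.23, 0.635, 0.242] pointing down, gripper open.
Joint ranges: [-2.59, 2.59], [-0.33, 1.99], [-1.39, 1.29], [0.1, 2.45], [-1.04, 4.18], [0.21, 1.99], [-2.66, 2.66]. Speed limits (rad/s): [2.57, 2.57, 3.14, 3.14, 3.14, 3.14, 3.14].

INTERFACE

Orientations are given as [roll, pitch, yaw] about the fixed x, y, z axes, in that order (R = Rz(yaw) Ry(pitch) Rx(roll)).
In Python, from plant import robot gives the robot as it stands. Calls block until the motion is done:
- robot.goto(position, orientation): joint-space move of the TCP to a pose.
- robot.move_straight(position, vel=0.15, attitude=None, contact_N=None): straight line of the TCP; attitude=None keeps the orientation; vel is the mean speed in m/s. With contact_N (N) it stops when the force on the tool has changed by that much, and returns True; else False.
- robot.move_joints(angles): joint-space move.
- robot.grip(opening, strength=None): opening from 0.0 (shut) to 1.0 (fully open); strength is the grip in N (None keeps the last); returns when the fingers have stopped.
- robot.sleep(seconds).
- robot.inverse_kinematics(position, orientation): joint angles nearest the present ones, or None.
- robot.sense(): the state.
- robot.grab_frame(name): name is "side" or "top"; returns a dict with "image" (420x560x3 uint8, red, green, blue), "range_z" (420x560 float32, m along the optical axis (not along the pixel's ray), 0 where there is no reading), "fx", "fy", "cx", "cy" (pixels), "R" (3x3) and "t" (3): a world point X has camera coordinates R X + t. Camera axes: x right, y down, z forward; pixel columns grow to the right and rows downward; lengths in m; the calibration is good to about 2 mm. A picture is of the moment at which its call begins.
A pose or a line that the arm cannot do raises robot.IKError and nothing moves.
- robot.close_job(): hands the job in; it is judged then, once.
The state is a dict: "t": time; "joint_pos": joint angles; "joint_velocities": joint speeds; "effort": joint torques, N m; "tcp_pos": TCP position; "tcp_rot": TCP orientation; "wrist_force": force on the tool from outside, world axes, zero at the start; "torque": the same for the moment, N m; "opening": opening from 0.0 (shut) to 1.0 (fully open); "gripper_force": force on a finger pad.
Only numpy, scipy, OpenCV 4.12 (cv2) and the standard library are available. Lean on these libraries where they do the work, as an engineer would, in place of code of your own. Each camera call takes 0.05 s, during which the arm holds its last target. There are 200 camera calls.

## Working session

There is one attempt and no reset: what is moved stays moved. The work goes in short steps, each a Python script; the robot and the scene stay as the last script left them, time stands still between calls to the robot, and variables do not carry over. Pictures are saved under pics/ and viewed, at most 14 in all, crops included, and the job is handed in when it is done.

```bash
ls; mkdir -p pics; cat > h.py <<'E'
import numpy as np, cv2
from plant import robot
def snap(cam,name=None):
    f=robot.grab_frame(cam)
    if name:
        cv2.imwrite(f'pics/{name}.png',cv2.cvtColor(f['image'],cv2.COLOR_RGB2BGR)); np.savez(f'pics/{name}.npz',**f)
    return f
def load(name): return dict(np.load(f'pics/{name}.npz'))
def cloud(f):
    z=f['range_z'].astype(float); v,u=np.indices(z.shape)
    C=np.stack([(u-f['cx'])/f['fx']*z,(v-f['cy'])/f['fy']*z,z],-1)
    P=(C-f['t'])@f['R']; P[z<=0]=np.nan; return P
def crop(name,u0,v0,u1,v1,out,s=4):
    i=cv2.imread(f'pics/{name}.png')[v0:v1,u0:u1]
    cv2.imwrite(f'pics/{out}.png',cv2.resize(i,None,fx=s,fy=s,interpolation=cv2.INTER_CUBIC))
E
python3 - <<'E'
from h import *
for c in('top','side'):
    f=snap(c,c+'0'); print(c,f['fx'],f['cx'],f['cy'],-f['R'].T@f['t'],f['R'].round(2).tolist())
s=robot.sense(); print(s['t'],s['tcp_rot'],robot.nose_length,s['opening'])
E
```

```text
pics
top 399.72662394340705 283.9617462333072 211.63550002517076 [ 4.27806737e-01 -1.34998993e-04  1.32999051e+00] [[-0.01, -1.0, -0.01], [-0.99, 0.01, -0.1], [0.1, 0.01, -0.99]]
side 473.047292076953 277.54530909609673 208.79037104207856 [ 0.17710182 -1.16054955  0.84931352] [[0.96, -0.29, 0.02], [-0.13, -0.49, -0.86], [0.25, 0.82, -0.51]]
0.1 [-3.13986072e+00  9.14172273e-05  2.79387771e+00] 0.011 0.9991870823023152
```

View pics/top0.png

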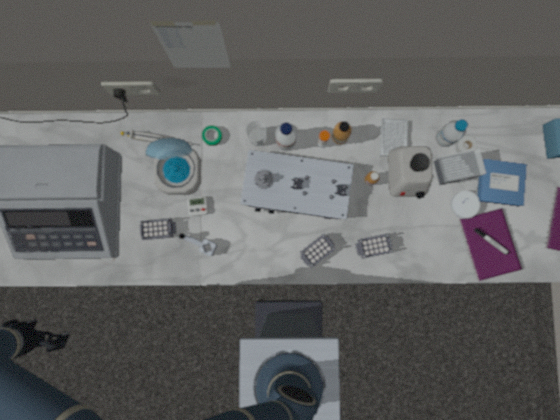

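View pics/side0.png

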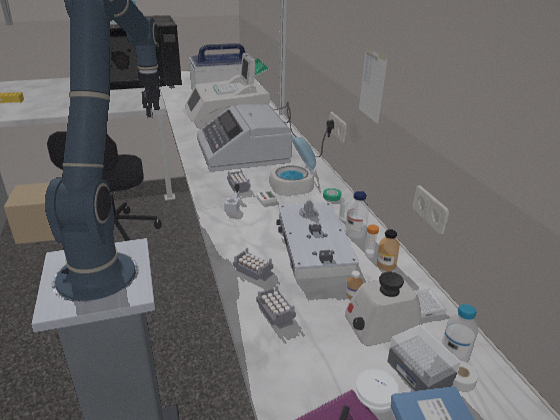

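The top view shows three trays at about (157,229), (319,250) and (376,245). The lever is at (205,246), the timer at (198,206), and the shaker spans (242–355, 150–217) with its shaft at (264,179).

```bash
python3 - <<'E'
from h import *
crop('top0',130,130,410,280,'c1',1)
a=cv2.imread('pics/top0.png')
A=cv2.resize(a[140:270,235:410],None,fx=4.5,fy=4.5,interpolation=cv2.INTER_CUBIC)
cv2.imwrite('pics/c1.png',A)
b=cv2.imread('pics/side0.png')
L=cv2.resize(a[195:275,135:225],(600,533),interpolation=cv2.INTER_CUBIC)
cv2.imwrite('pics/c2.png',L)
P=cloud(load('top0')); Q=cloud(load('side0'))
# trays: cap tops and lever/shaft: find clusters by height
for n,(u,v) in dict(A=(157,229),B=(319,250),C=(376,245),lev=(205,246),shaft=(264,179),bed=(320,200)).items(): print(n,P[v,u].round(3))
R=P[140:275,135:410].reshape(-1,3)
m=(R[:,2]>.012)
for lo,hi in((.02,.045),):
    k=cv2.inRange(P[...,2],lo,hi); n,l,s,c=cv2.connectedComponentsWithStats(k)
    for i in range(1,n):
        if 60<s[i,4]<900 and 120<c[i][0]<420 and c[i][1]>140:
            X=P[l==i]; r=cv2.minAreaRect((X[:,:2]*1000).astype(np.float32)); print(c[i].round(),s[i,4],r,np.median(X,0).round(3))
E
```

```text
A [0.507 0.427 0.03 ]
B [ 0.435 -0.101  0.027]
C [ 0.449 -0.284  0.035]
lev [0.451 0.275 0.002]
shaft [0.656 0.073 0.099]
bed [ 0.594 -0.104  0.059]
[391. 176.] 155 ((683.1090698242188, -340.8968811035156), (158.42254638671875, 34.423683166503906), 10.597110748291016) [ 0.673 -0.336  0.033]
[180. 174.] 144 ((691.6773071289062, 357.07928466796875), (75.7079086303711, 110.19680786132812), 33.302833557128906) [0.682 0.339 0.042]
[196. 181.] 70 ((672.082763671875, 302.3410339355469), (36.44749450683594, 132.39102172851562), 64.2351303100586) [0.659 0.29  0.034]
[198. 204.] 82 ((584.2600708007812, 302.9797058105469), (54.39366149902344, 48.069698333740234), 5.216614723205566) [0.593 0.294 0.022]
[155. 229.] 613 ((509.2783203125, 432.0827331542969), (63.922943115234375, 101.40480041503906), 5.128748893737793) [0.508 0.431 0.03 ]
[374. 245.] 612 ((447.6898193359375, -279.8692626953125), (63.76247024536133, 101.34123229980469), 10.763594627380371) [ 0.449 -0.279  0.03 ]
[201. 245.] 233 ((460.9761962890625, 292.6473083496094), (108.82220458984375, 43.957393646240234), 64.23490905761719) [0.457 0.278 0.032]
[317. 250.] 598 ((434.51690673828125, -93.8896484375), (64.16304016113281, 100.45578002929688), 37.11117172241211) [ 0.435 -0.094  0.029]
[289. 373.] 285 ((38.07737731933594, 2.6812210083007812), (81.82762145996094, 150.64817810058594), 4.359109878540039) [0.056 0.    0.027]
```

View pics/c1.png

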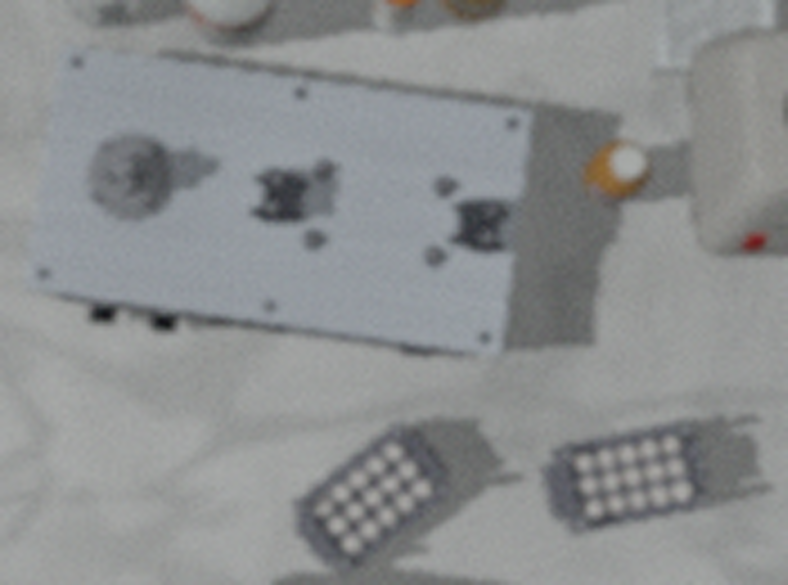

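View pics/c2.png

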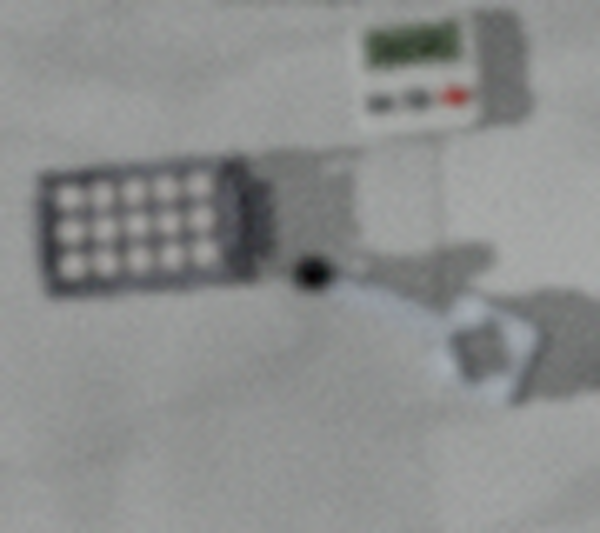

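```bash
cat >> h.py <<'E'
def pix(f,u,v,z):
    d=f['R'].T@np.array([(u-f['cx'])/f['fx'],(v-f['cy'])/f['fy'],1]); o=-f['R'].T@f['t']
    return o+d*(z-o[2])/d[2]
E
python3 - <<'E'
from h import *
f=load('top0');P=cloud(f)
k=cv2.inRange(P[...,2],.05,.066); n,l,s,c=cv2.connectedComponentsWithStats(k); i=l[200,320]
X=P[l==i]; print('bed',cv2.minAreaRect((X[:,:2]*1000).astype(np.float32)),s[i])
p=lambda u,v,z:pix(f,u,v,z)
C=lambda x,y:(235+x/4.5-.4,140+y/4.5-.4)
cor=[p(*C(*q),.058)[:2] for q in((66,47),(530,102),(500,352),(28,290))]
print('cor',np.round(cor,4),np.mean(cor,0))
dw=[p(*C(*q),.066)[:2] for q in((325,168),(315,238),(445,185),(435,256))]; dw=np.array(dw)
print('dow',dw.round(4),dw.mean(0),'angles',[np.degrees(np.arctan2(*v[::-1])) for v in (dw[0]-dw[1],dw[2]-dw[3])],[np.degrees(np.arctan2(*v[::-1])) for v in (dw[0]-dw[2],dw[1]-dw[3])])
L=lambda x,y:(135+x/6.667-.43,195+y/6.667-.43)
h=p(*L(490,347),.034);kn=p(*L(314,272),.056); print('lever',h,kn,np.hypot(*(h-kn)[:2]),np.degrees(np.arctan2(*(kn-h)[1::-1])))
b=P[165:195,250:278].reshape(-1,3); t=b[b[:,2]>.09]; print('shaft',t.round(3).tolist()); c2=b[(b[:,2]>.067)&(b[:,2]<.074)]; print('collar',cv2.minEnclosingCircle((c2[:,:2]*1000).astype(np.float32)))
crop('side0',285,190,355,275,'c3',7)
E
```

```text
bed ((647.6925659179688, -28.240814208984375), (344.4118347167969, 181.0326690673828), 81.0425796508789) [ 240  150  113   69 5439]
cor [[ 0.7599  0.1226]
 [ 0.7158 -0.2111]
 [ 0.5357 -0.1852]
 [ 0.5833  0.1497]] [ 0.64867673 -0.0309887 ]
dow [[ 0.6677 -0.0628]
 [ 0.6174 -0.055 ]
 [ 0.6546 -0.1479]
 [ 0.6037 -0.1397]] [ 0.63587172 -0.10134506] angles [np.float64(-8.83107172235398), np.float64(-9.100402150790266)] [np.float64(81.2164979095264), np.float64(80.79946891443886)]
lever [0.44845108 0.25834445 0.034     ] [0.48462233 0.33878578 0.056     ] 0.08819958305994788 65.78845634384605
shaft [[0.676, 0.082, 0.096], [0.676, 0.079, 0.095], [0.676, 0.076, 0.096], [0.672, 0.082, 0.1], [0.672, 0.079, 0.103], [0.672, 0.076, 0.099], [0.668, 0.085, 0.102], [0.668, 0.082, 0.104], [0.667, 0.078, 0.108], [0.668, 0.075, 0.105], [0.667, 0.072, 0.109], [0.667, 0.092, 0.096], [0.666, 0.088, 0.099], [0.665, 0.085, 0.103], [0.664, 0.081, 0.109], [0.664, 0.078, 0.108], [0.664, 0.075, 0.107], [0.665, 0.072, 0.106], [0.665, 0.069, 0.101], [0.667, 0.067, 0.094], [0.667, 0.063, 0.094], [0.662, 0.091, 0.103], [0.664, 0.089, 0.095], [0.662, 0.085, 0.104], [0.661, 0.081, 0.106], [0.661, 0.078, 0.108], [0.661, 0.075, 0.11], [0.661, 0.072, 0.105], [0.663, 0.07, 0.097], [0.663, 0.066, 0.097], [0.663, 0.063, 0.096], [0.66, 0.092, 0.095], [0.661, 0.089, 0.093], [0.659, 0.085, 0.102], [0.658, 0.081, 0.106], [0.658, 0.078, 0.107], [0.658, 0.075, 0.107], [0.659, 0.072, 0.103], [0.66, 0.069, 0.099], [0.66, 0.067, 0.096], [0.66, 0.063, 0.094], [0.657, 0.085, 0.096], [0.657, 0.082, 0.098], [0.656, 0.079, 0.101], [0.656, 0.076, 0.102], [0.656, 0.073, 0.099], [0.654, 0.082, 0.094], [0.654, 0.079, 0.094], [0.654, 0.076, 0.094], [0.651, 0.082, 0.097], [0.651, 0.079, 0.095], [0.651, 0.076, 0.096]]
collar ((661.7611694335938, 77.5306625366211), 29.479217529296875)
```

View pics/c3.png

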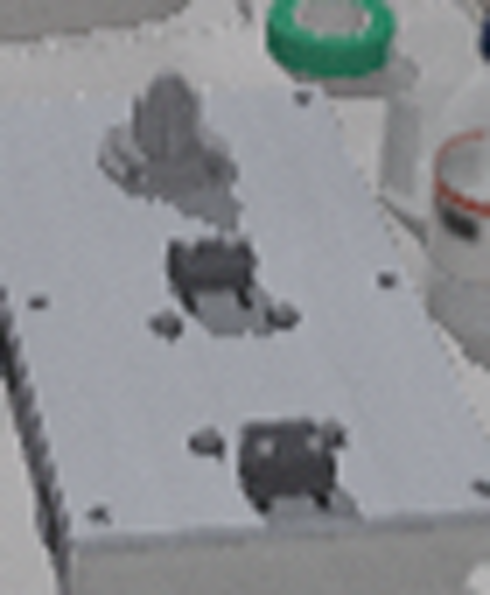

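```bash
cat >> h.py <<'E'
PI=np.pi
YS=np.radians(-8.97)
SEAT=np.array([.6360,-.1010]); SHAFT=np.array([.6635,.0770])
def yawfix(yaw,pos):
    "of yaw, yaw+pi pick the one with joint 7 nearest its middle"
    best=None
    for y in (yaw,yaw+PI,yaw-PI):
        q=robot.inverse_kinematics(pos,[PI,0,y])
        if q is not None and (best is None or abs(q[6])<best[0]): best=(abs(q[6]),y)
    return best[1]
def st(*keys):
    s=robot.sense(); return {k:np.round(s[k],3).tolist() for k in ('t','tcp_pos','wrist_force','torque','opening','gripper_force')+keys}
E
python3 - <<'E'
from h import *
P=cloud(load('top0'))
ys=np.array([np.sin(-YS),np.cos(YS)]); xs=np.array([ys[1],-ys[0]])
R=P[140:225,235:360].reshape(-1,3); R=R[R[:,2]>.069]; d=R[:,:2]-SEAT; a,b=d@xs,d@ys
m=(abs(a)<.02)&(abs(b)<.1); print(sorted(zip((b[m]*1000).round(),(a[m]*1000).round(),(R[m,2]*1000).round())))
r=R[:,:2]-SHAFT; rr=np.hypot(*r.T); m=(rr>.011)&(rr<.017)&(R[:,2]>.088)
print(m.sum(),np.angle(np.exp(4j*(np.arctan2(r[m,1],r[m,0])-YS)).sum())/4, abs(np.exp(4j*np.arctan2(r[m,1],r[m,0])).mean()))
h=[.4485,.2583,.12]
for y in (1.148,1.148+PI,1.148-PI):
    q=robot.inverse_kinematics(h,[PI,0,y]); print(y,None if q is None else np.round(q,2))
for y in np.arange(1.4,3,.3):
  for k in (0,PI,-PI):
    q=robot.inverse_kinematics([*SHAFT,.1],[PI,0,y+k]); print(round(y,2),round(k,1),None if q is None else np.round(q,2))
E
```

```text
[(np.float64(-82.0), np.float64(3.0), np.float64(77.0)), (np.float64(-82.0), np.float64(6.0), np.float64(77.0)), (np.float64(-82.0), np.float64(9.0), np.float64(74.0)), (np.float64(-81.0), np.float64(-17.0), np.float64(77.0)), (np.float64(-81.0), np.float64(12.0), np.float64(77.0)), (np.float64(-80.0), np.float64(-15.0), np.float64(85.0)), (np.float64(-80.0), np.float64(-11.0), np.float64(79.0)), (np.float64(-80.0), np.float64(-7.0), np.float64(75.0)), (np.float64(-80.0), np.float64(-5.0), np.float64(78.0)), (np.float64(-80.0), np.float64(14.0), np.float64(83.0)), (np.float64(-80.0), np.float64(18.0), np.float64(80.0)), (np.float64(-79.0), np.float64(-17.0), np.float64(75.0)), (np.float64(-79.0), np.float64(-2.0), np.float64(82.0)), (np.float64(-79.0), np.float64(2.0), np.float64(79.0)), (np.float64(-78.0), np.float64(-14.0), np.float64(76.0)), (np.float64(-78.0), np.float64(-11.0), np.float64(76.0)), (np.float64(-78.0), np.float64(5.0), np.float64(80.0)), (np.float64(-78.0), np.float64(8.0), np.float64(80.0)), (np.float64(-77.0), np.float64(-9.0), np.float64(82.0)), (np.float64(-77.
[... 10525 characters left out ...]
11  1.72 -0.88  1.12 -2.47]
1.7 -3.1 [-0.85  0.88  1.11  1.72 -0.88  1.12 -2.47]
2.0 0 [-0.47  0.63  0.42  1.7  -0.31  0.89  0.51]
2.0 3.1 [-0.85  0.88  1.11  1.72 -0.88  1.12 -2.17]
2.0 -3.1 [-0.85  0.88  1.11  1.72 -0.88  1.12 -2.17]
2.3 0 [-0.42  0.62  0.36  1.7  -0.26  0.88  0.77]
2.3 3.1 [-0.85  0.88  1.11  1.72 -0.88  1.12 -1.87]
2.3 -3.1 [-0.85  0.88  1.11  1.72 -0.88  1.12 -1.87]
2.6 0 [-0.37  0.61  0.28  1.69 -0.21  0.87  1.02]
2.6 3.1 [-0.85  0.88  1.11  1.72 -0.88  1.12 -1.57]
2.6 -3.1 [-0.85  0.88  1.11  1.72 -0.88  1.12 -1.57]
2.9 0 [-0.32  0.6   0.21  1.69 -0.15  0.87  1.28]
2.9 3.1 [-0.61  0.68  0.65  1.71 -0.49  0.93 -1.58]
2.9 -3.1 [-0.61  0.68  0.65  1.71 -0.49  0.93 -1.58]
```

```bash
sed -i 's/^SEAT=.*/SEAT=np.array([.6363,-.0998]); SHAFT=np.array([.6635,.0773])/' h.py; python3 - <<'E'
from h import *
y=1.148; h=[.4485,.2583]
robot.goto([*h,.14],[PI,0,y]); f=snap('top','t1'); 
P=cloud(f); # lever still there? knob check
print(P[236,182],load('top0')['range_z'][236,182],f['range_z'][236,182])
print(robot.move_straight([*h,.018],vel=.1,contact_N=8)); print(st())
robot.grip(0,60); print(st())
robot.move_straight([*h,.10],vel=.15); print(st())
f=snap('side','s1'); crop('s1',180,140,320,245,'c4',5)
E
```

```text
[0.46393436 0.22261998 0.48993924] 1.2742673 0.8413799
False
{'t': 3.158, 'tcp_pos': [0.449, 0.259, 0.019], 'wrist_force': [0.183, -0.389, 0.984], 'torque': [0.017, 0.004, 0.076], 'opening': 1.003, 'gripper_force': 0.0}
{'t': 3.625, 'tcp_pos': [0.448, 0.259, 0.019], 'wrist_force': [-1.543, -0.047, 5.588], 'torque': [0.016, 0.491, -0.031], 'opening': 0.501, 'gripper_force': 62.144}
{'t': 4.325, 'tcp_pos': [0.448, 0.258, 0.099], 'wrist_force': [-0.261, -0.45, -2.436], 'torque': [-0.044, 0.025, -0.027], 'opening': 0.506, 'gripper_force': 61.176}
```

View pics/c4.png

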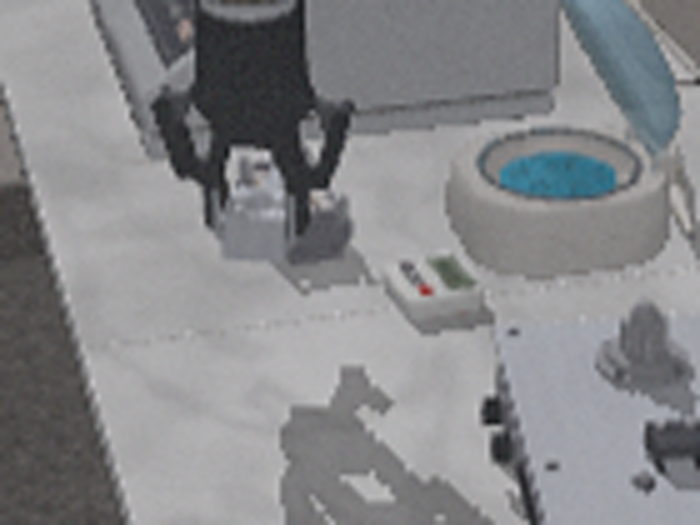

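The lever is held by its hub, and the opening of 0.506 corresponds to about 43 mm. Next I take it to the shaft and feel for the splines.

```bash
python3 - <<'E'
from h import *
y=PI/2+YS+.137
robot.move_straight([.4485,.2583,.17],vel=.2)
robot.goto([*SHAFT,.17],[PI,0,y]); 
print(st())
c=robot.move_straight([*SHAFT,.0885],vel=.04,contact_N=10); print(c,st(),robot.sense()['tcp_rot'])
f=snap('side','s2'); crop('s2',255,140,375,240,'c5',6)
E
```

```text
{'t': 5.958, 'tcp_pos': [0.662, 0.079, 0.169], 'wrist_force': [-0.289, 0.226, -2.531], 'torque': [0.041, 0.014, 0.003], 'opening': 0.502, 'gripper_force': 68.019}
True {'t': 7.3, 'tcp_pos': [0.664, 0.077, 0.112], 'wrist_force': [1.531, -0.621, -0.194], 'torque': [-0.028, -0.321, 0.003], 'opening': 0.503, 'gripper_force': 68.8} [3.14157155e+00 4.60559840e-04 1.55119325e+00]
```

View pics/c5.png

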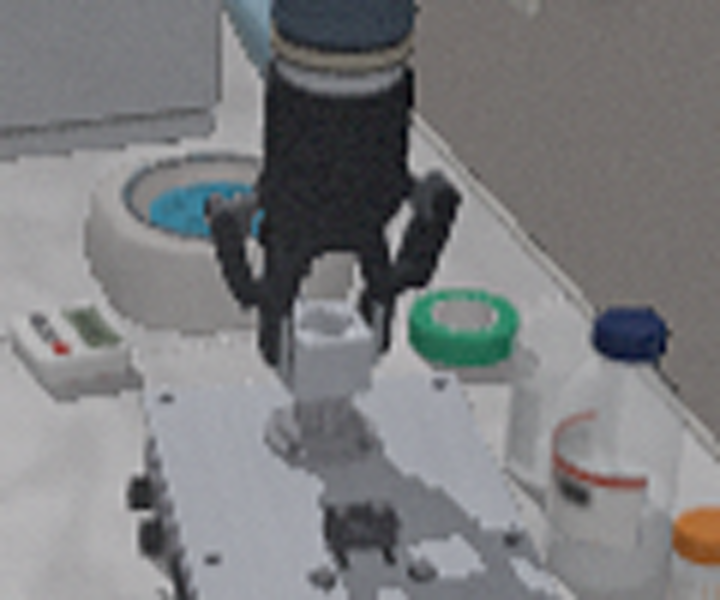

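It stopped at TCP z 0.112, so the hub rests on the spline tops. I run a small search over angle and offset.

```bash
python3 - <<'E'
from h import *
y0=PI/2+YS+.137; t0=robot.sense()['t']
ok=False
offs=[(0,0)]+[(1.5*np.cos(a),1.5*np.sin(a)) for a in np.arange(8)*PI/4]
offs+=[(3*np.cos(a),3*np.sin(a)) for a in np.arange(8)*PI/4]
for dx,dy in offs:
    for dw in (0,.09,-.09,.18):
        p=SHAFT+np.array([dx,dy])/1000
        robot.move_straight([*p,.1145],vel=.08,attitude=[PI,0,y0+dw])
        c=robot.move_straight([*p,.100],vel=.05,contact_N=10)
        z=robot.sense()['tcp_pos'][2]
        if z<.1095: ok=True;break
    print(round(dx,1),round(dy,1),dw,c,round(z,4),st()['torque'],round(robot.sense()['t']-t0,1))
    if ok or robot.sense()['t']-t0>30:break
print(st(),robot.sense()['tcp_rot'])
E
```

```text
0 0 0.18 True 0.1124 [-0.113, 0.113, 0.037] 2.1
1.5 0.0 0.18 True 0.1124 [-0.072, 0.158, 0.04] 4.2
1.1 1.1 0.18 True 0.1132 [-0.22, 0.232, -0.02] 6.4
0.0 1.5 0.18 True 0.1133 [-0.145, 0.361, -0.021] 8.6
-1.1 1.1 0.18 True 0.113 [-0.119, 0.064, 0.007] 10.7
-1.5 0.0 0.18 True 0.1135 [-0.149, 0.232, 0.004] 12.9
-1.1 -1.1 0.18 True 0.1124 [-0.033, 0.109, -0.04] 15.0
-0.0 -1.5 0.18 True 0.1122 [-0.056, 0.329, 0.013] 17.2
1.1 -1.1 0.18 True 0.1122 [-0.069, 0.372, -0.043] 19.4
3.0 0.0 0.18 True 0.1131 [-0.147, 0.484, 0.001] 21.5
2.1 2.1 0.18 True 0.1135 [-0.217, 0.49, -0.076] 23.7
0.0 3.0 0.18 True 0.1137 [-0.167, 0.354, 0.015] 25.9
-2.1 2.1 0.18 True 0.1132 [-0.164, 0.009, 0.004] 28.0
-3.0 0.0 0.18 True 0.1135 [-0.133, 0.219, 0.0] 30.2
{'t': 37.542, 'tcp_pos': [0.661, 0.076, 0.114], 'wrist_force': [-1.811, -0.185, 6.056], 'torque': [-0.133, 0.219, 0.0], 'opening': 0.502, 'gripper_force': 68.956} [3.14027809e+00 7.19082278e-04 1.73022961e+00]
```

Blind search doesn't find it. I'll back off and measure the lever-in-hand offset and the shaft angle from averaged frames.

```bash
python3 - <<'E'
from h import *
p=robot.sense()['tcp_pos']; y0=PI/2+YS+.137
robot.move_straight([*SHAFT,.17],vel=.15)
robot.goto([.48,.22,.17],[PI,0,y0]); robot.sleep(.3)
print(st(),robot.sense()['tcp_rot'])
for c in('top','side'):
    fs=[snap(c) for _ in range(8)]; f=fs[0]
    f['image']=np.mean([g['image'] for g in fs],0); f['range_z']=np.median([g['range_z'] for g in fs],0)
    np.savez(f'pics/av_{c}.npz',**f); cv2.imwrite(f'pics/av_{c}.png',cv2.cvtColor(f['image'].astype(np.uint8),cv2.COLOR_RGB2BGR))
a=cv2.imread('pics/av_top.png'); s=cv2.imread('pics/av_side.png')
def cr(i,u,v,w,k): return cv2.resize(i[v:v+w,u:u+w],(k,k),interpolation=cv2.INTER_LANCZOS4)
t=cr(a,248,163,32,400); q=cr(s,295,193,32,400)
k1=cr(a,178,205,66,400)
cv2.imwrite('pics/c6.png',np.hstack([cv2.convertScaleAbs(t,alpha=1.3),cv2.convertScaleAbs(q,alpha=1.3)]))
cv2.imwrite('pics/c7.png',np.hstack([k1,cr(s,230,140,66,400)]))
E
```

```text
{'t': 39.3, 'tcp_pos': [0.481, 0.219, 0.17], 'wrist_force': [0.895, -0.07, -1.843], 'torque': [-0.064, -0.036, 0.007], 'opening': 0.501, 'gripper_force': 68.098} [3.14131699e+00 3.38157164e-04 1.54944692e+00]
```

View pics/c6.png

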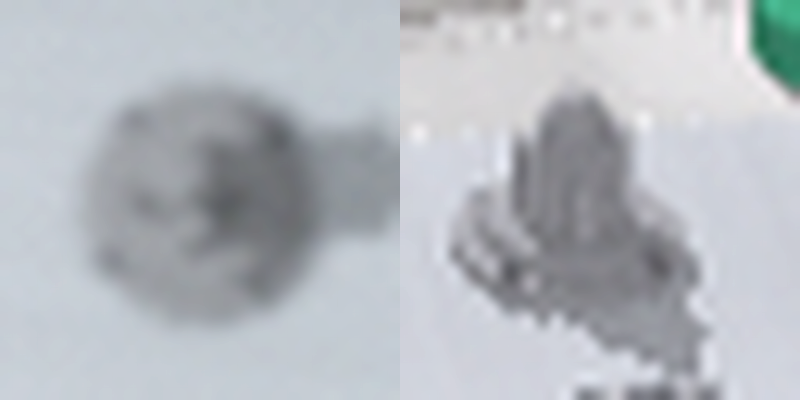

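View pics/c7.png

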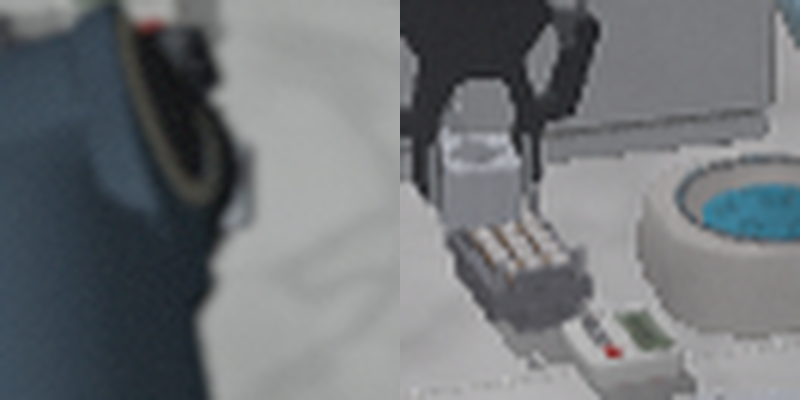

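```bash
python3 - <<'E'
from h import *
f=load('top0'); P=cloud(f)
k=cv2.inRange(P[...,2],.024,.045); k[:240]=0;k[256:]=0;k[:,:198]=0;k[:,218:]=0
X=P[k>0]; print(len(X),X.mean(0),cv2.minAreaRect((X[:,:2]*1000).astype(np.float32)))
f=load('av_side'); P=cloud(f); s=np.array([.481,.219,.170])
y=1.5494; ex=np.array([np.cos(y),np.sin(y)]); ey=np.array([ex[1],-ex[0]])
m=np.isfinite(P[...,0])&(np.hypot(P[...,0]-s[0],P[...,1]-s[1])<.05)&(P[...,2]>.14)&(P[...,2]<.20)
X=P[m]; d=X[:,:2]-s[:2]; a=d@ex; b=d@ey; z=X[:,2]
T=np.c_[a,b,z]*1000; I=np.argwhere(m)
front=(abs(T[:,1])<19)&(z>.155)&(z<.18)&(a<0); print('front',front.sum(),np.median(T[front],0),np.polyfit(T[front,1],T[front,0],1),np.polyfit(T[front,2],T[front,0],1))
top=(abs(T[:,1])<19)&(z>.181)&(z<.192)&(a<.0); print('top',top.sum(),np.median(T[top],0),T[top][:,0].min())
fb=(z>.155)&(z<.18); print('b range',np.percentile(T[fb,1],[0,5,50,95,100]),'bottom z',T[abs(T[:,1])<15][:,2].min())
for v in range(I[:,0].min(),I[:,0].max()+1,2):
    print(v,[(int(u),*T[(I[:,0]==v)&(I[:,1]==u)][0].round().astype(int).tolist()) for u in range(I[:,1].min(),I[:,1].max()+1,3) if ((I[:,0]==v)&(I[:,1]==u)).any()])
E
```

```text
151 [0.44701412 0.26466652 0.03400484] ((449.787841796875, 269.5487060546875), (57.60080337524414, 43.92073059082031), 64.45218658447266)
front 83 [-16.72675736  -1.58246614 167.57950864] [  0.02470214 -16.5381412 ] [ 1.00982543e-02 -1.82445205e+01]
top 33 [-14.76474227   1.37782871 184.84862703] -18.892200271386752
b range [-35.49950074 -29.0379313   -1.79788403  26.81800414  34.63890345] bottom z 150.60911023332446
160 []
162 [(241, 28, 1, 184), (244, 21, 10, 187), (247, 21, 20, 186), (250, -8, 24, 198)]
164 [(232, -3, -35, 195), (235, -7, -26, 196), (238, 9, -13, 187), (241, 21, 0, 180), (244, 15, 8, 182), (247, 6, 17, 185), (250, -10, 23, 192)]
166 [(232, -5, -35, 189), (235, -8, -26, 189), (238, -2, -15, 185), (241, 22, -1, 173), (244, 18, 9, 173), (247, -9, 13, 185), (250, -7, 24, 183)]
168 [(232, -5, -36, 181), (235, -8, -26, 182), (238, -17, -18, 185), (241, -15, -8, 183), (244, -18, 1, 184), (247, -19, 11, 183), (250, -8, 24, 176), (253, -5, 34, 174)]
170 [(232, -3, -35, 173), (235, -9, -27, 175), (238, -15, -18, 177), (241, -18, -9, 178), (244, -17, 1, 176), (247, -16, 12, 174), (250, -9, 23, 169)]
172 [(235, -8, -27, 168), (238, -17, -19, 171), (241, -17, -9, 170), (244, -16, 2, 168), (247, -17, 11, 168)]
174 [(238, -18, -19, 164), (241, -17, -9, 163), (244, -16, 1, 161), (247, -15, 12, 159)]
176 [(238, -17, -19, 157), (241, -14, -8, 154), (244, -17, 1, 154), (247, -20, 11, 154)]
```

Depth shows the hub sitting about 4 mm forward in the grip along the lever arm. I'll repeat the search with that offset.

```bash
cat > srch.py <<'E'
from h import *
print('collar',pix(load('av_top'),263.34,178.5,.07))
t0=robot.sense()['t']; ok=False
def at(sh,lat,off,ang):
    y=PI/2+YS+ang; ex=np.array([np.cos(y),np.sin(y)]); ey=np.array([ex[1],-ex[0]])
    return sh-ex*off+ey*lat, y
p,y=at(SHAFT,0,.004,.06)
robot.goto([*p,.17],[PI,0,y]); robot.move_straight([*p,.118],vel=.1)
for off,lat in [(4,0),(5,0),(3,0),(4,1.2),(4,-1.2),(5.2,1.2),(5.2,-1.2),(6.2,0),(2.8,1.2),(2.8,-1.2)]:
    for ang in (.06,.16,-.03):
        p,y=at(SHAFT,lat/1e3,off/1e3,ang)
        robot.move_straight([*p,.1145],vel=.1,attitude=[PI,0,y])
        c=robot.move_straight([*p,.100],vel=.05,contact_N=10)
        s=robot.sense(); z=s['tcp_pos'][2]
        print(off,lat,ang,round(z,4),s['wrist_force'].round(1),s['torque'].round(2))
        if z<.1095: ok=True;break
    if ok or robot.sense()['t']-t0>18:break
print(st(),robot.sense()['tcp_rot'])
E
python3 srch.py
```

```text
collar [0.66334842 0.07643026 0.07      ]
4 0 0.06 0.1095 [ 1.4  1.6 -4.2] [ 0.21 -0.53  0.11]
4 0 0.16 0.0993 [ 0.1 -0.6 -2.7] [-0.03 -0.03  0.01]
{'t': 42.867, 'tcp_pos': [0.663, 0.073, 0.099], 'wrist_force': [0.098, -0.558, -2.722], 'torque': [-0.032, -0.027, 0.013], 'opening': 0.505, 'gripper_force': 68.296} [-3.14005504e+00  3.18656058e-04  1.57389820e+00]
```

```bash
python3 - <<'E'
from h import *
p=robot.sense()['tcp_pos'].copy()
c=robot.move_straight([p[0],p[1],.085],vel=.04,contact_N=15); print(c,st(),robot.sense()['tcp_rot'])
E
```

```text
True {'t': 43.217, 'tcp_pos': [0.664, 0.073, 0.089], 'wrist_force': [-0.166, 0.11, 3.956], 'torque': [-0.009, 0.2, -0.037], 'opening': 0.499, 'gripper_force': 69.16} [ 3.14085544e+00 -3.80635532e-04  1.57431651e+00]
```

```bash
cat >> h.py <<'E'
def swing(c,a0,a1,off,z,tmax,n=None,yaw0=PI/2+YS):
    for a in np.linspace(a0,a1,n or int(abs(a1-a0)/.1)+2)[1:]:
        y=yaw0+a; ex=np.array([np.cos(y),np.sin(y)])
        robot.move_straight([*(c-ex*off),z],vel=.05,attitude=[PI,0,y])
        s=robot.sense(); print(round(a,3),(s['tcp_rot'][2]-yaw0).round(3),s['torque'].round(2),s['wrist_force'].round(1),s['t'])
        if abs(s['torque'][2])>tmax: break
    return a
E
python3 - <<'E'
from h import *
s=robot.sense(); y=s['tcp_rot'][2]; ex=np.array([np.cos(y),np.sin(y)])
c=s['tcp_pos'][:2]+.004*ex; print(c)
swing(c,y-PI/2-YS,1.27,.004,.0885,.8); print(st())
snap('top','t2');snap('side','s3'); crop('s3',255,140,375,240,'c8',5)
E
```

```text
[0.66355648 0.0773542 ]
0.253 0.251 [ 0.32 -0.12 -0.03] [0.1 1.6 1.1] 43.4667
0.345 0.342 [ 0.42 -0.21 -0.05] [1.  2.5 0.9] 43.7167
0.438 0.434 [ 0.54 -0.13 -0.03] [1.5 3.9 0.6] 43.9667
0.53 0.527 [ 0.65 -0.07 -0.06] [0.1 3.6 1.8] 44.2167
0.623 0.619 [0.73 0.05 0.01] [-0.2  3.4  2.5] 44.4667
0.715 0.711 [ 0.83  0.19 -0.06] [-1.6  4.6  4. ] 44.7167
0.808 0.804 [ 0.81  0.34 -0.03] [-1.5  4.4  4.2] 44.9667
0.9 0.896 [0.84 0.47 0.05] [-2.4  4.   5.7] 45.2167
0.993 0.989 [0.81 0.51 0.03] [-2.3  4.6  5.7] 45.4667
1.085 1.081 [ 0.76  0.51 -0.01] [-2.1  3.4  5.9] 45.7167
1.178 1.174 [0.73 0.58 0.01] [-3.5  2.9  6.1] 45.9667
1.27 1.266 [ 0.77  0.63 -0.  ] [-3.2  3.1  5.6] 46.2167
{'t': 46.217, 'tcp_pos': [0.667, 0.075, 0.089], 'wrist_force': [-3.182, 3.063, 5.606], 'torque': [0.767, 0.626, -0.003], 'opening': 0.503, 'gripper_force': 69.219}
```

View pics/c8.png

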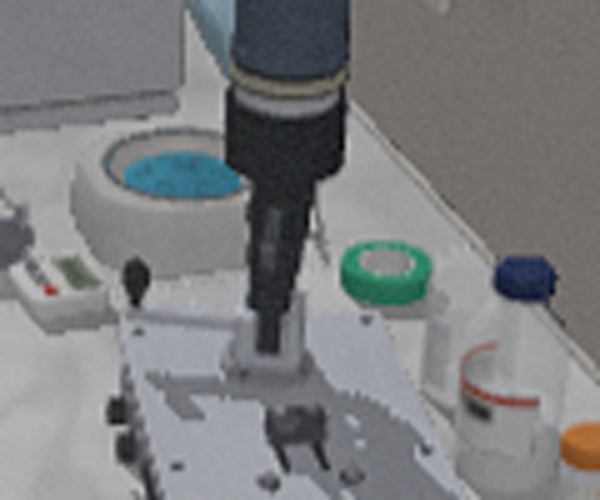

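```bash
cat >> h.py <<'E'
XS=np.array([np.cos(YS),np.sin(YS)]); YSV=np.array([-np.sin(YS),np.cos(YS)])
def jaws(f):
    P=cloud(f); R=P[140:225,235:375].reshape(-1,3); R=R[R[:,2]>.069]; d=R[:,:2]-SEAT; a,b=d@XS,d@YSV
    m=(abs(a)<.02)&(abs(b)<.115)&(R[:,2]<.09); b=b[m]*1000
    return [np.percentile(b[b<0],[2,98]).round(1) if (b<0).any() else 0,np.percentile(b[b>0],[2,98]).round(1) if (b>0).any() else 0]
E
python3 - <<'E'
from h import *
print(jaws(load('top0')),jaws(load('t2')))
c=np.array([.6635,.0773]); swing(c,1.27,1.36,.004,.0885,.4,n=4); print(st())
print(jaws(snap('top')))
E
```

```text
[array([-82.8, -55.6]), array([56.7, 84.2])] [array([-97.8, -71.4]), array([71.9, 99.7])]
1.3 1.295 [ 0.74  0.62 -0.19] [-3.1  3.3  5.5] 46.5667
1.33 1.32 [ 0.76  0.68 -1.21] [-4.3  4.2  7.2] 46.8167
{'t': 46.817, 'tcp_pos': [0.667, 0.076, 0.089], 'wrist_force': [-4.321, 4.178, 7.21], 'torque': [0.759, 0.68, -1.211], 'opening': 0.501, 'gripper_force': 69.309}
[array([-98.6, -71.3]), array([72.8, 99.8])]
```

End stop felt and the jaws are open at about ±71 mm. I release and fetch the trays.

```bash
sed -i 's/^SEAT=np.array(\[[^]]*\])/SEAT=np.array([.6360,-.1003])/' h.py; cat >> h.py <<'E'
def trays(f):
    P=cloud(f); k=cv2.inRange(P[...,2],.018,.045); n,l,s,c=cv2.connectedComponentsWithStats(k); out=[]
    for i in range(1,n):
        if 350<s[i,4]<900 and c[i][1]>140:
            X=P[l==i]; (ctr,(w,h),a)=cv2.minAreaRect((X[:,:2]*1000).astype(np.float32))
            if w>h: w,h,a=h,w,a-90
            if 58<w<72 and 92<h<110: out.append((np.array(ctr)/1000,np.radians(a),(round(w),round(h))))
    return out
H=.016
def pick(ctr,a):
    y=yawfix(a+PI/2,[*ctr,.1]); robot.grip(1.0)
    robot.goto([*ctr,.13],[PI,0,y])
    print('down',robot.move_straight([*ctr,H],vel=.12,contact_N=10))
    robot.grip(0,80); print(st())
    robot.move_straight([*ctr,.26],vel=.25); print('held',st()['opening'],st()['wrist_force'])
E
python3 - <<'E'
from h import *
c=np.array([.6635,.0773]); swing(c,1.33,1.25,.004,.0885,9,n=2)
robot.grip(1.0); p=robot.sense()['tcp_pos']; robot.move_straight([p[0],p[1],.2],vel=.2); print(st())
f=snap('top','t3'); T=trays(f); print(T)
print(trays(load('t2')))
for ctr,a,_ in T+[(SEAT,YS,0)]:
    for k in(0,PI,-PI):
        q=robot.inverse_kinematics([*ctr,.1],[PI,0,a+PI/2+k]); print(ctr.round(3),k,None if q is None else np.round(q,2))
snap('side','s4'); crop('s4',220,160,380,280,'c9',5)
E
```

```text
1.25 1.247 [ 0.59  0.43 -0.19] [-1.9  3.4  4.1] 47.1167
{'t': 48.325, 'tcp_pos': [0.666, 0.075, 0.199], 'wrist_force': [0.605, 0.07, -0.246], 'torque': [-0.003, 0.02, 0.057], 'opening': 1.0, 'gripper_force': 0.0}
[(array([0.54585834, 0.40804517]), np.float64(0.08360042994451905), (65, 102)), (array([ 0.44762277, -0.27984537]), np.float64(0.18781926943027014), (64, 102)), (array([ 0.43445074, -0.09346346]), np.float64(0.6463526586716483), (64, 100))]
[(array([0.54607977, 0.40841876]), np.float64(0.07106236740096689), (65, 102)), (array([ 0.44757611, -0.27958377]), np.float64(0.1878119124477588), (64, 101)), (array([ 0.43434323, -0.09355057]), np.float64(0.6478210591176906), (64, 100))]
[0.546 0.408] 0 [-0.89  0.63  0.27  1.66 -0.2   0.89 -0.45]
[0.546 0.408] 3.141592653589793 [-0.44  0.65 -0.4   1.63  0.3   0.93  2.28]
[0.546 0.408] -3.141592653589793 [-0.44  0.65 -0.4   1.63  0.3   0.93  2.28]
[ 0.448 -0.28 ] 0 [ 0.16  0.43  0.41  2.04 -0.25  0.73  0.91]
[ 0.448 -0.28 ] 3.141592653589793 [-0.31  0.67  1.11  2.06 -0.78  0.91 -1.71]
[ 0.448 -0.28 ] -3.141592653589793 [-0.31  0.67  1.11  2.06 -0.78  0.91 -1.71]
[ 0.434 -0.093] 0 [-0.09  0.3   0.25  2.21 -0.12  0.64  0.89]
[ 0.434 -0.093] 3.141592653589793 [-0.74  0.52  1.12  2.24 -0.68  0.78 -1.65]
[ 0.434 -0.093] -3.141592653589793 [-0.74  0.52  1.12  2.24 -0.68  0.78 -1.65]
[ 0.636 -0.1  ] 0 [-0.18  0.59  0.39  1.76 -0.28  0.85  0.18]
[ 0.636 -0.1  ] 3.141592653589793 [ 0.82  0.91 -1.18  1.7   0.9   1.19  2.38]
[ 0.636 -0.1  ] -3.141592653589793 [ 0.82  0.91 -1.18  1.7   0.9   1.19  2.38]
```

View pics/c9.png

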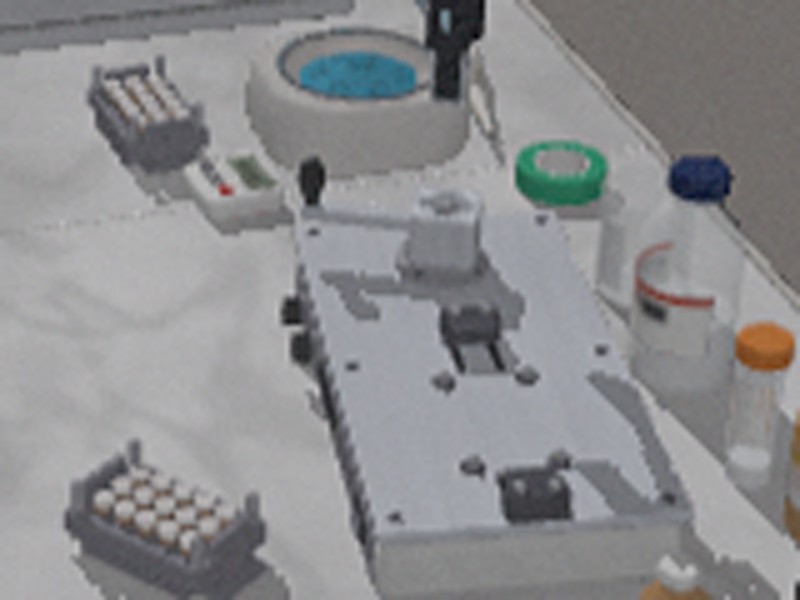

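The lever sits home on the shaft and the jaws are open. Tray A has been knocked to (0.546, 0.408), and the other two are unchanged. I pick tray B first.

```bash
cat >> h.py <<'E'
def place(level,off=0.,lat=0.,search=True):
    yaw=yawfix(YS+PI/2,[*SEAT,.2]); ex=np.array([np.cos(yaw),np.sin(yaw)]); ey=np.array([ex[1],-ex[0]])
    z0=.058+.038*level+H
    P=lambda a,b: SEAT+ex*(off+a)+ey*(lat+b)
    robot.goto([*P(0,0),z0+.09],[PI,0,yaw]); robot.move_straight([*P(0,0),z0+.014],vel=.12)
    g=[(0,0),(.0015,0),(-.0015,0),(.003,0),(-.003,0),(0,.0015),(0,-.0015),(.0015,.0015),(-.0015,.0015),(.0015,-.0015),(-.0015,-.0015)]
    for a,b in g if search else g[:1]:
        robot.move_straight([*P(a,b),z0+.0115],vel=.08)
        c=robot.move_straight([*P(a,b),z0-.004],vel=.04,contact_N=12)
        s=robot.sense(); dz=s['tcp_pos'][2]-z0
        print(level,a,b,c,'dz',dz.round(4),s['wrist_force'].round(1),s['torque'].round(2),s['opening'].round(3),s['t'].round(1) if hasattr(s['t'],'round') else s['t'])
        if dz<.003: return True
    return False
def release():
    p=robot.sense()['tcp_pos'].copy(); robot.grip(1.0); robot.move_straight([p[0],p[1],p[2]+.12],vel=.2)
E
python3 - <<'E'
from h import *
pick(np.array([.4344,-.0935]),.647)
snap('side','s5')
print(place(0)); print(st())
E
```

```text
down False
{'t': 51.233, 'tcp_pos': [0.435, -0.094, 0.017], 'wrist_force': [-2.838, -0.371, 10.095], 'torque': [-0.14, 0.625, 0.021], 'opening': 0.724, 'gripper_force': 87.159}
held 0.729 [-0.617, -0.019, -2.268]Traceback (most recent call last):
  File "<stdin>", line 4, in <module>
  File "h.py", line 68, in place
    print(level,a,b,c,'dz',dz.round(4),s['wrist_force'].round(1),s['torque'].round(2),s['opening'].round(3),s['t'].round(1) if hasattr(s['t'],'round') else s['t'])
                                                                                      ^^^^^^^^^^^^^^^^^^
AttributeError: 'float' object has no attribute 'round'
```

```bash
sed -i "s/s\['opening'\].round(3),s\['t'\].*$/round(s['opening'],3),round(s['t'],1))/" h.py; python3 - <<'E'
from h import *
print(st(), robot.sense()['tcp_pos'][2]-.074)
E
```

```text
{'t': 54.667, 'tcp_pos': [0.637, -0.1, 0.075], 'wrist_force': [-0.028, 0.442, 4.399], 'torque': [0.038, 0.213, -0.016], 'opening': 0.73, 'gripper_force': 88.186} 0.0013238732462435704
```

Tray B bottomed out at the right height, so it is seated. Next is tray C.

```bash
python3 - <<'E'
from h import *
release()
f=snap('top','t4'); T=trays(f); print(T); 
P=cloud(f); R=P[150:230,270:370].reshape(-1,3); X=R[(R[:,2]>.078)&(R[:,2]<.098)]; print('seated',cv2.minAreaRect((X[:,:2]*1000).astype(np.float32)))
t=[x for x in T if x[0][1]<-.2]
ctr,a,_=t[0] if t else (np.array([.4476,-.2797]),.188,0)
pick(ctr,a)
snap('side','s6')
print(place(1)); print(st())
E
```

```text
[(array([0.54582922, 0.40806628]), np.float64(0.08250428116222085), (64, 102)), (array([ 0.44752344, -0.27930273]), np.float64(0.1878633780358246), (64, 100))]
seated ((642.0877075195312, -71.71524047851562), (253.8213653564453, 61.257118225097656), 87.24481964111328)
down False
{'t': 58.542, 'tcp_pos': [0.448, -0.28, 0.017], 'wrist_force': [-1.23, 0.654, 6.893], 'torque': [0.123, 0.441, 0.099], 'opening': 0.727, 'gripper_force': 87.621}
held 0.729 [-0.009, -0.029, -3.867]
1 0 0 True dz 0.0014 [-1.7 -0.2  4.1] [ 0.01  0.23 -0.  ] 0.722 62.1
True
{'t': 62.125, 'tcp_pos': [0.637, -0.1, 0.113], 'wrist_force': [-1.719, -0.161, 4.113], 'torque': [0.007, 0.227, -0.004], 'opening': 0.722, 'gripper_force': 88.641}
```

```bash
python3 - <<'E'
from h import *
release()
f=snap('top','t5'); T=trays(f); print(T)
ctr,a,_=[x for x in T if x[0][1]>.2][0]
pick(ctr,a)
snap('side','s7')
print(place(2)); print(st())
if st()['opening']>.65: release()
robot.move_straight([.5,-.1,.33],vel=.2)
snap('side','s8'); crop('s8',220,130,380,290,'c10',4)
print(trays(snap('top','t6')),jaws(load('t6')))
E
```

```text
[(array([0.54620166, 0.40809619]), np.float64(0.08505738712025256), (64, 101))]
down False
{'t': 66.858, 'tcp_pos': [0.547, 0.409, 0.018], 'wrist_force': [-0.243, -0.735, 6.554], 'torque': [-0.149, 0.278, 0.009], 'opening': 0.723, 'gripper_force': 90.822}
held 0.729 [0.301, -0.783, -3.64]
2 0 0 True dz 0.0016 [-1.2  0.7  6.4] [ 0.06  0.17 -0.07] 0.727 71.3
True
{'t': 71.275, 'tcp_pos': [0.637, -0.1, 0.152], 'wrist_force': [-1.173, 0.683, 6.376], 'torque': [0.062, 0.173, -0.068], 'opening': 0.727, 'gripper_force': 90.615}
[] [array([-97.5, -72.1]), array([ 55.2, 100.4])]
```

View pics/c10.png

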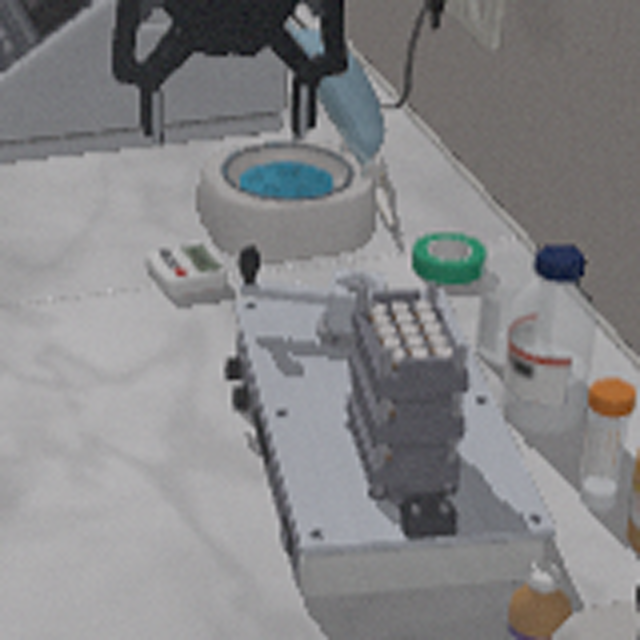

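All three trays are stacked and level, and no fourth tray is visible. Now I close the lever.

```bash
python3 - <<'E'
from h import *
c=np.array([.6635,.0773]); y=PI/2+YS+1.25
robot.goto([*c,.2],[PI,0,y]); print(robot.move_straight([*c,.091],vel=.12,contact_N=10))
robot.grip(0,50); print(st())
swing(c,1.25,-.16,0,.091,.6)
E
```

```text
False
{'t': 75.983, 'tcp_pos': [0.664, 0.077, 0.092], 'wrist_force': [-1.152, 0.344, 5.679], 'torque': [-0.005, 0.332, -0.062], 'opening': 0.501, 'gripper_force': 52.925}
1.156 1.155 [-0.07  0.32 -0.07] [-2.2 -0.1  4.9] 76.2333
1.062 1.062 [-0.04  0.46 -0.12] [-2.7 -0.4  5. ] 76.4833
0.968 0.968 [ 0.01  0.5  -0.09] [-2.8 -0.3  5.4] 76.7333
0.874 0.874 [ 0.03  0.48 -0.1 ] [-2.6 -0.   6.3] 76.9833
0.78 0.78 [ 0.03  0.43 -0.12] [-2.4 -0.   6.6] 77.2333
0.686 0.686 [ 0.03  0.36 -0.07] [-1.7 -0.   5.4] 77.4833
0.592 0.592 [ 0.02  0.36 -0.06] [-1.3  0.6  4.5] 77.7333
0.498 0.498 [ 0.06  0.33 -0.1 ] [-1.2  0.7  4.9] 77.9833
0.404 0.404 [ 0.08  0.33 -0.11] [-1.6  0.6  5.3] 78.2333
0.31 0.31 [ 0.15  0.32 -0.07] [-1.3  0.5  5. ] 78.4833
0.216 0.216 [ 0.1   0.24 -0.13] [0.2 0.5 5. ] 78.7333
0.122 0.122 [ 0.12  0.19 -0.03] [-0.2  0.6  5.3] 78.9833
0.028 0.028 [ 0.18  0.16 -0.04] [-0.5  0.4  5. ] 79.2333
-0.066 -0.066 [ 0.21  0.06 -0.04] [-0.1  1.9  5.3] 79.4833
-0.16 -0.151 [ 0.24 -0.09  1.77] [-0.6  0.3  4.4] 79.7333
```

```bash
python3 - <<'E'
from h import *
c=np.array([.6635,.0773]); swing(c,-.15,-.11,0,.091,9,n=2)
robot.sleep(.3); robot.grip(1.0); robot.move_straight([*c,.25],vel=.15); robot.goto([.5,.2,.35],[PI,0,PI/2+YS]); robot.sleep(.5)
f=snap('top','t7'); print(jaws(f),st()); snap('side','s9'); crop('s9',240,150,370,280,'c11',4)
P=cloud(f); R=P[140:230,235:375].reshape(-1,3)
X=R[(R[:,2]>.155)&(R[:,2]<.18)&(R[:,1]<-.02)]; print('top tray',np.median(X,0),cv2.minAreaRect((X[:,:2]*1000).astype(np.float32)))
X=R[(np.hypot(R[:,0]-c[0],R[:,1]-c[1])<.019)]; print('hub z',np.median(X[:,2]))
E
```

```text
-0.11 -0.11 [ 0.51 -0.12  0.34] [1.1 1.1 5.2] 79.9833
[array([-80.5, -62.6]), array([58.1, 82.4])] {'t': 83.442, 'tcp_pos': [0.5, 0.2, 0.35], 'wrist_force': [0.17, -0.312, -0.13], 'torque': [-0.032, 0.019, 0.036], 'opening': 1.003, 'gripper_force': 0.0}
top tray [ 0.63489188 -0.10168167  0.1637434 ] ((636.2100830078125, -100.60221862792969), (100.0115966796875, 64.875244140625), 81.26585388183594)
hub z 0.1032440882133524
```

View pics/c11.png

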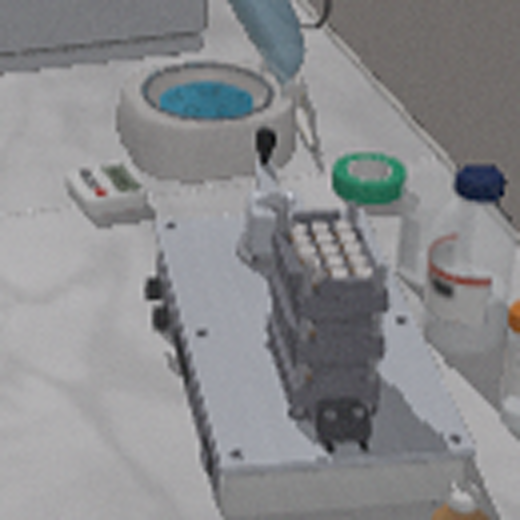

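The jaws are 2 mm tighter than at the start, which means fully shut. The stack is at (0.636, −0.1006) at the right angle, and the hub top reads 0.103, so the lever is home.

```bash
python3 -c "
from plant import robot
print(robot.close_job())"
```

```text
the job is handed in; nothing more can be done
None
```

The job is handed in at about 83 s, with no verdict returned: my last camera check showed the lever home on its shaft, all three trays I could find stacked on the seat, and the jaws shut over the bottom one; I didn't touch the timer or bottle.

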